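Push the empty spice box through the worktop waste flap

ROBOT

A 6-joint arm with a two-finger parallel gripper is mounted at the origin on the work surface. World frame = base frame: x ahead of the robot, y to its left, z up, the work surface at z = 0. Lengths are in mm, angles in rad, forces in N, time in s.
With the tool pointing down it reaches from about 275 to 750 mm from the base axis. Payload 10.2 kg.
Tool frame: the origin (TCP) lies at the very end of the fingers, on their centre line; the grasp point (between the pads) lies 19 mm behind it; z points along the fingers, y is the line along which they close (so a half turn about z gives the same grasp; the last joint's range is limited). The gripper opens to 85 mm and grips with 20 to 120 N. Pads are 22 mm wide; open, the fingers measure 114 mm over their backs; the gripper's body (76 mm by 85 mm) begins 54 mm behind the grasp point. The pads swing forward as they close: fully open they stand 13 mm farther back than shut.
Start: joints at [-1.4, 0.313, 1.498, -0, 1.331, -0.223], TCP at [201.431, -484.827, 231.294] pointing down, gripper open.
Joint ranges: [-2.94, 2.94], [-0.97, 2.17], [0.19, 2.56], [-1.23, 4.37], [0.02, 3.11], [-2.88, 2.88]. Speed limits (rad/s): [2.39, 2.39, 3.01, 3.14, 3.14, 3.14].

INTERFACE

Orientations are given as [roll, pitch, yaw] about the fixed x, y, z axes, in that order (R = Rz(yaw) Ry(pitch) Rx(roll)).
In Python, from rig import env gives the robot as it stands.
- The arm moves only by the tool servo_tool, never from a script. Its argument "increments" is a list of rows, each a list of 3 entries, a list of its own where there are three numbers: the shift along the tool's x, y, z as a fraction of full scale, then the turn, a rotation vector about the tool's x, y, z as a fraction of full scale, then the gripper command: -1 is shut, 1 is fully open, values between are in proportion. In form: [[[x, y, z], [ax, ay, az], grip], ...]. A call has 1 to 20 rows; each row shifts and turns the commanded pose from where the row before left it, along the tool's axes as they then stand; what a row does not reach is not made up. Full scale, the value 1, is 4 cm for a shift and 0.12 rad for a turn. A row lasts 1/12 s, in which the tool goes at most 41.7 mm and 7.16 degrees, less where a joint would pass 70% of its speed; a pose out of reach is approached as far as the arm can. A call with a number of a shift or a turn outside -1 to 1 is refused whole. A call with a gripper value outside its range is refused whole. The fingers move at their own pace and stop on an object; "grip_force" is the grip in N (left out, the last holds). Time passes only in rows, so rows that do not move let the fingers close. It gives the time, the measured TCP pose, the force, the opening and the grip force at its end, in the units of the state.
- env.get_state(): the state, without advancing time (a new reading comes with each control period).
- env.camera(name): name is "side" or "top"; returns a dict with "pixels" (384x512x3 uint8, red, green, blue), "vertical_fov" (degrees; the focal length in pixels is half the picture's height over the tangent of half this angle, whatever the lens; pixels are square), "cx", "cy" (the principal point, pixels), "dist_coeffs" ([k1, k2, p1, p2, k3] as OpenCV has them; the pictures are not rectified), "rvec" (rotation vector, rad) and "tvec" (3), from world to camera coordinates, as OpenCV has them. Camera axes: x right, y down, z forward; pixel columns grow to the right and rows downward; lengths in mm; the calibration is good to about 2 mm. A picture is of the moment at which its call begins. There is no depth.
- env.hand_in(): hands the job in; it is judged then, once.
The state is a dict: "time": time; "q": joint angles; "dq": joint speeds; "effort": joint torques, N m; "eef_pos": TCP position; "tcp_rot": TCP orientation; "force": force on the tool from outside, world axes, zero at the start; "moment": the same for the moment, N m; "opening": finger opening in mm; "gripper_force": force on a finger pad.
Only numpy, scipy, OpenCV 4.12 (cv2) and the standard library are available. Lean on these libraries where they do the work, as an engineer would, in place of code of your own. Each camera call takes 0.05 s, during which the arm holds its last target. There are 200 camera calls.

TASK

The shallow rectangular spice box is empty and goes in the bin under the worktop: push it along the worktop to the sprung waste flap, hold the flap down with one finger, and with the flap still held push the box over the near edge with the other finger so that it drops into the bin. Then draw the fingers out and let the flap spring fully shut. Only push the box: do not squeeze it, pick it up or stand it on the shut flap, and leave the other kitchen things where they are.

Things in the scene. Friction and masses are not known exactly. Their poses are not given: they have to be found in the camera images.
- spice_mid (a point): Centre of the closed, empty plastic spice box: 60 (its x) x 40 (its y) x 24 mm high, about 45 g, loose, slides easily; the point is 12 mm above its underside, z up. It starts on the worktop on the -y side of the flap opening, 40 to 120 mm (clear gap) short of the near edge, up to 30 mm to either side of the opening's middle line, its y axis within 0.3 rad of the push direction.
- sill (a point): Middle of the near edge of the flap opening in the white worktop, at worktop height (z = 0). +y points from this edge across the opening to the hinge (the way the box is pushed in), x runs along the edge, z up. The opening measures 150 mm along x and 100 mm along y; its stainless frame, 30 mm wide, and the shut flap lie flush with the worktop.
- hinge_edge (a point): Middle of the far edge of the opening, 100 mm along +y from sill, at worktop height; axes as sill. The flap's hinge lies along this edge. Under it is an open chute, 130 mm along y (it runs back 30 mm under the 5 mm thick frame at the sill), down to 100 mm, then the bin. The worktop is clear within 100 mm of the opening's middle line, from 300 mm before the sill to 200 mm past it.
- waste_flap (a joint): Angle of the stainless waste flap (145 x 95 mm, 4 mm thick): 0 shut and flush, up to 1.4 rad as its free edge (at sill) is pushed down. A spring shuts it: closing torque about 0.1 N m when shut, 0.3 N m at 1 rad (8 N at 35 mm from the hinge). The box alone cannot open it. Held at 0.7 rad or more it leaves room at the near edge for the box to fall through.
- bin_floor (a point): Middle of the floor of the open, shallow, pull-out bin below the chute, 174 mm under the worktop (inside 248 mm along x, 208 mm along y); axes as sill.
- katori: Bystander: empty steel katori (bowl), 90 mm across, 34 mm high. Origin under its middle.
- whistle: Bystander: aluminium whistle weight, 32 mm across, 53 mm high, upright. Origin under its middle.
- gasket_big: Bystander: outer one of the nested rubber gasket rings lying flat, 184 mm across, 9 mm high. Origin under its middle.
- gasket_small: Bystander: inner one of the gasket rings, 156 mm across, 9 mm high. Origin under its middle.
- cooker_lid: Bystander: stainless cooker lid lying flat, 190 mm across, 56 mm high at the vent tube, with a black handle that reaches 195 mm from its middle along its -y. Origin under its middle.
- spice_jar: Bystander: closed glass jar, 54 mm across, 85 mm high. Origin under its middle.
- tumbler: Bystander: steel tumbler, 68 mm across, 85 mm high. Origin under its middle.
- spice_box: The same spice box; origin under its middle, axes as above.
Mind the look-alikes: they are no part of the job. There is more than one size of the spice_box; the job needs the middle-sized.

How it is judged:
By the outcome, as a careful person would: the job done as asked, in the order asked, and still so for the second after the job is handed in, with the robot touching nothing.
It also fails if it takes over 48 s, if anything falls off the work surface, if the arm or the gripper's body presses on something with over 40 N, if the wrist force passes 120 N, or if a joint passes its speed limit or range.

## Working session

There is one attempt and no reset: what is moved stays moved. The work goes in short steps, Python scripts to look and compute and a tool call to move; the robot and the scene stay as the last step left them, time stands still between calls to the robot, and variables do not carry over. Pictures are saved under pics/ and viewed, at most 10 in all, crops included, and the job is handed in when it is done.

Besides the shell and the picture viewer there is one more tool, called after "Emit:" as name(argument=value, ...) on one line, values as JSON. servo_tool: Moves the arm, as the interface text tells. Shift numbers are shares of 4 cm and turn numbers shares of 0.12 rad, none past 1 either way. Its arguments: {"type":"object","properties":{"increments":{"type":"array","items":{"type":"array"}},"grip_force":{"type":"number"}},"required":["increments"]}

```bash
mkdir -p pics && cat > h.py <<'E'
import numpy as np, cv2
from rig import env
def cam(n):
    c=env.camera(n); h=c["pixels"].shape[0]
    f=h/2/np.tan(np.radians(c["vertical_fov"])/2)
    K=np.array([[f,0,c["cx"]],[0,f,c["cy"]],[0,0,1]])
    return c["pixels"],K,np.array(c["dist_coeffs"],float),np.array(c["rvec"],float),np.array(c["tvec"],float)
def ray(C,pts,z):
    _,K,d,r,t=C; R=cv2.Rodrigues(r)[0]
    p=cv2.undistortPoints(np.array(pts,float).reshape(-1,1,2),K,d).reshape(-1,2)
    o=-R.T@t.ravel(); D=np.c_[p,np.ones(len(p))]@R
    return o+D*((z-o[2])/D[:,2])[:,None]
def proj(C,P):
    return cv2.projectPoints(np.array(P,float).reshape(-1,1,3),C[3],C[4],C[1],C[2])[0].reshape(-1,2)
E
python3 - <<'E'
from h import *
for n in("top","side"):
    C=cam(n); cv2.imwrite(f"pics/{n}0.png",cv2.resize(C[0][:,:,::-1],(800,600),interpolation=cv2.INTER_CUBIC))
    R=cv2.Rodrigues(C[3])[0]; print(n,-R.T@C[4].ravel(),R[2],C[1][0,0],C[2])
s=env.get_state();print(s)
E
```

```text
top [ 419.82055136   17.70973149 1121.63558856] [ 0.12936909 -0.02108546 -0.9913723 ] 357.47419946422815 [-0.0955747  0.         0.         0.         0.       ]
side [ 313.83099145 -720.25303538  816.72830526] [ 0.2121722   0.64431921 -0.73473513] 408.83128681128454 [-0.08485232  0.          0.          0.          0.        ]
{'time': 0.1, 'q': array([-1.40040481e+00,  3.13420897e-01,  1.49832026e+00,  7.94553069e-06,
        1.33099477e+00, -2.23395723e-01]), 'dq': array([-0.00025679, -0.00216154, -0.00208127,  0.00095771, -0.00070547,
        0.00178774]), 'effort': array([ 2.42285874e-03, -4.12902725e+01, -2.60141104e+01, -1.65909255e-04,
        3.05019115e-03,  6.98387737e-06]), 'eef_pos': array([ 201.39234472, -484.60676081,  230.79394049]), 'tcp_rot': array([-3.14047950e+00, -2.60807020e-04,  3.93785205e-01]), 'force': array([-0.23766984, -0.28587942, -0.00511442]), 'moment': array([-0.05319917, -0.01445667, -0.02165908]), 'gripper_force': 0.0, 'opening': 85.6431315116066}
```

View pics/top0.png

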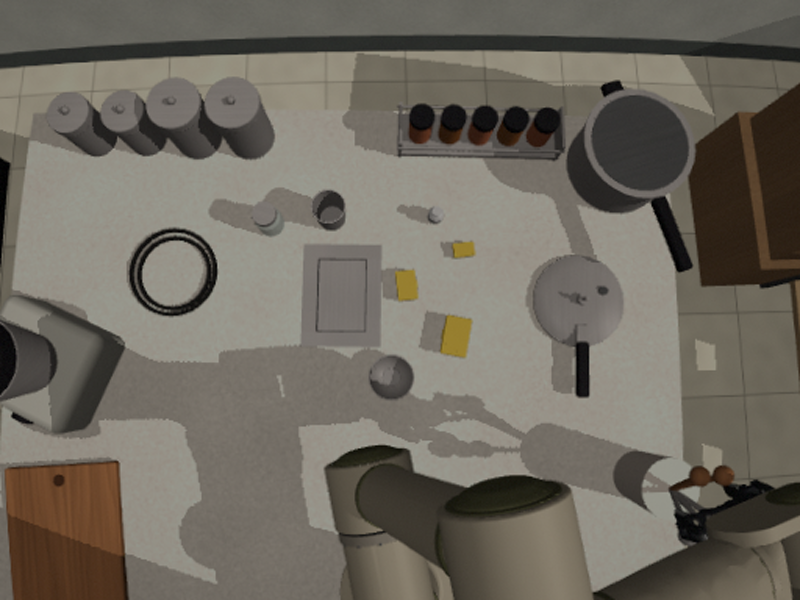

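View pics/side0.png

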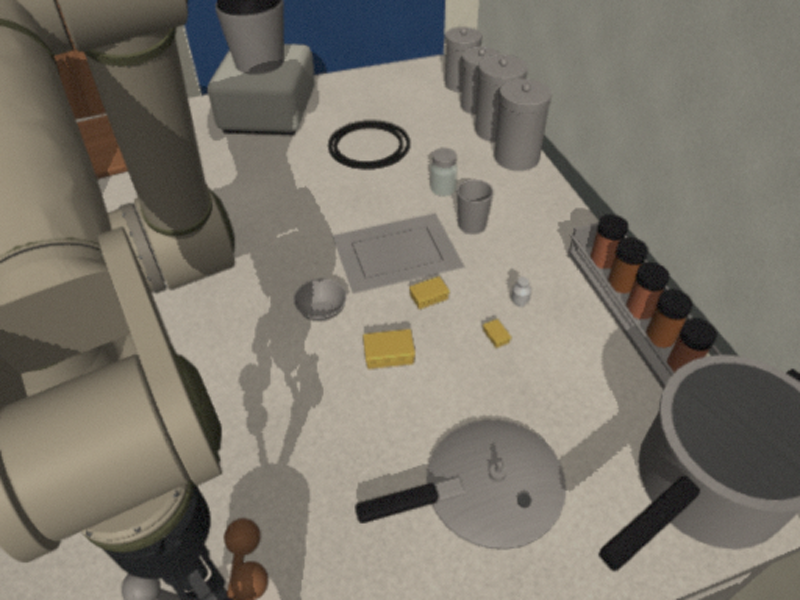

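```bash
cat >> h.py <<'E'
from scipy.optimize import minimize
def ymask(C):
    h=cv2.cvtColor(C[0],cv2.COLOR_RGB2HSV); return cv2.inRange(h,(18,120,60),(35,255,255))
def rect(p,w,l,z):
    c,s=np.cos(p[2]),np.sin(p[2]); q=np.array([[-w,-l],[w,-l],[w,l],[-w,l]])/2@np.array([[c,s],[-s,c]])+p[:2]
    return np.c_[q,np.full(4,z)]
def fitbox(Cs,guess,S=8):
    ms=[]
    for C in Cs:
        u=proj(C,[[guess[0],guess[1],12]])[0]; x0,y0=int(u[0])-35,int(u[1])-35
        m=ymask(C); n,l=cv2.connectedComponents(m); ys,xs=np.nonzero(m); k=np.argmin((xs-u[0])**2+(ys-u[1])**2)
        m=(l==l[ys[k],xs[k]]).astype(np.float32)
        ms.append((C,np.pad(m,40)[y0+40:y0+110,x0+40:x0+110],x0,y0))
    def cost(p):
        e=0
        for C,m,x0,y0 in ms:
            u=(proj(C,np.r_[rect(p,60,40,0),rect(p,60,40,24)])-[x0,y0]+.5)*S
            im=np.zeros((70*S,70*S),np.float32); cv2.fillConvexPoly(im,cv2.convexHull(np.round(u).astype(np.int32)),1)
            e+=np.abs(cv2.resize(im,(70,70),interpolation=cv2.INTER_AREA)-m).sum()
        return e
    r=minimize(cost,guess,method="Nelder-Mead",options=dict(initial_simplex=[np.add(guess,d) for d in([0,0,0],[8,0,0],[0,8,0],[0,0,.15])]))
    return r.x,r.fun
E
python3 - <<'E'
from h import *
T=cam("top");S=cam("side")
q=ray(T,np.array([[317,259],[367,259],[366,331],[317,332]])*.64,0);print(q.round(1))
f=ray(T,np.array([[304,245],[382,245],[381,346],[302,346]])*.64,0);print(f.round(1), f.mean(0),q.mean(0))
g=ray(T,[[407*.64,285*.64]],24)[0]
for yaw in(0,.2):
  print(fitbox([T,S],[g[0],g[1],yaw]),fitbox([T],[g[0],g[1],yaw]))
for n,u,z in(("katori",(391,377),17),("big",(456,337),30),("small",(463,249),15),("whistle",(436,215),45),("jar",(267,217),85),("tumbler",(330,205),70)): print(n,ray(T,[np.array(u)*.64],z)[0].round())
a=cv2.resize(T[0][150:235,180:310,::-1],None,fx=6,fy=6,interpolation=cv2.INTER_CUBIC);cv2.imwrite("pics/c1.png",a)
E
```

```text
[[654.3 149.9   0. ]
 [652.2  47.6   0. ]
 [504.8  52.1   0. ]
 [504.9 150.6   0. ]]
[[684.2 176.5   0. ]
 [680.9  16.4   0. ]
 [474.   22.6   0. ]
 [477.4 180.9   0. ]] [579.11359253  99.10157733   0.        ] [579.0377675  100.05865287   0.        ]
(array([ 5.95854908e+02, -2.92369735e+01,  6.80524019e-02]), np.float64(122.140625)) (array([ 5.95153653e+02, -2.97880077e+01,  9.10678936e-02]), np.float64(33.828125))
(array([ 5.95282546e+02, -2.87413404e+01,  1.29372045e-01]), np.float64(125.09375)) (array([ 5.94889416e+02, -2.94747587e+01,  7.82609101e-02]), np.float64(33.484375))
katori [412.   4.  17.]
big [ 487. -125.   30.]
small [ 666. -148.   15.]
whistle [730. -92.  45.]
jar [721. 236.  85.]
tumbler [746. 116.  70.]
```

View pics/c1.png

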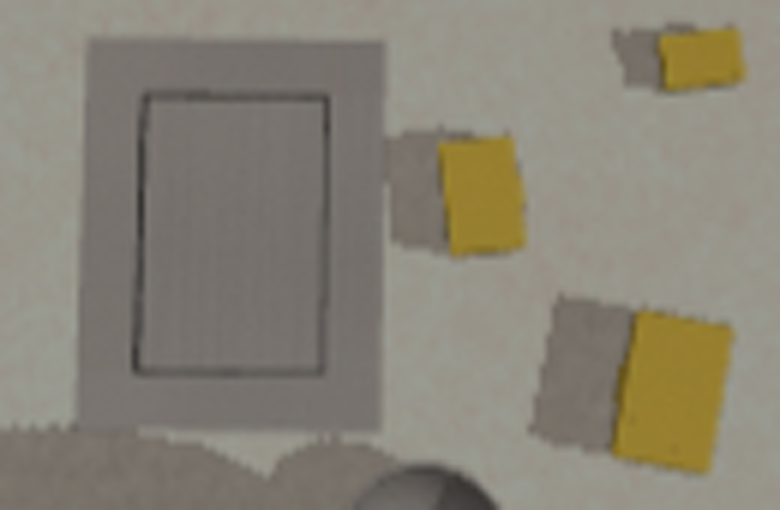

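The top view shows the flap outline at about (316–367, 258–332) and the middle box at (407, 285), with a bigger and a smaller box to the right of it. The sill is at about (578, 50), the frame is turned by about -0.022, and the box centre is at (595, -29.5) with a turn of about 0.08. That puts the box at u = 19, v = -79 in sill axes.

I'll turn the gripper so its closing line lies along the push, then move above the box.

Emit:
servo_tool(increments=[[[0,0,0],[0,0,0.867],1],[[0,0,0],[0,0,0.867],1],[[0,0,0],[0,0,0.867],1],[[0,0,0],[0,0,0.867],1],[[0.6,-0.725,0],[0,0,0],1],[[0.6,-0.725,0],[0,0,0],1],[[0.6,-0.725,0],[0,0,0],1],[[0.6,-0.725,0],[0,0,0],1],[[0.6,-0.725,0],[0,0,0],1],[[0.6,-0.725,0],[0,0,0],1],[[0.6,-0.725,0],[0,0,0],1],[[0.6,-0.725,0],[0,0,0],1],[[0.6,-0.725,0],[0,0,0],1],[[0.6,-0.725,0],[0,0,0],1],[[0.6,-0.725,0],[0,0,0],1],[[0.6,-0.725,0],[0,0,0],1],[[0.6,-0.725,0],[0,0,0],1],[[0.6,-0.725,0],[0,0,0],1],[[0.6,-0.725,0],[0,0,0],1],[[0.6,-0.725,0],[0,0,0],1]])

```text
time: 1.87
eef_pos: [596.6, -27.7, 231.1]
tcp_rot: [-3.142, 0.0, -0.022]
force: [0.7, -0.4, -0.6]
opening: 85.1
gripper_force: 0.0
```

Emit:
servo_tool(increments=[[[0,0,0.9],[0,0,0],1],[[0,0,0.9],[0,0,0],1],[[0,0,0.9],[0,0,0],1],[[0,0,0.9],[0,0,0],1],[[0,0,0.9],[0,0,0],1],[[0,0,0.9],[0,0,0],1],[[0,0,0.25],[0,0,0],1],[[0,0,0],[0,0,0],1]])

```text
time: 2.53
eef_pos: [594.2, -29.2, 2.9]
tcp_rot: [-3.14, 0.005, -0.022]
force: [0.8, 0.4, 0.3]
opening: 85.3
gripper_force: 0.0
```

```bash
python3 - <<'E'
from h import *
S=cam("side"); s=env.get_state(); p=np.array(s["eef_pos"]);print(p,s["force"])
u=proj(S,[p+[a,b,c] for c in(0,13) for b in(-43,43) for a in(-11,11)])
x0,y0=(u.mean(0)-[55,45]).astype(int)
a=cv2.resize(S[0][y0:y0+85,x0:x0+110,::-1],None,fx=7,fy=7,interpolation=cv2.INTER_CUBIC)
for i,q in enumerate(u): cv2.circle(a,tuple(int(v) for v in (q-[x0,y0]+.5)*7),4,((0,0,255),(255,0,0))[i//4],1)
cv2.imwrite("pics/s1.png",a)
E
```

```text
[595.73264326 -29.55238038   5.44929991] [-0.4866672   0.1075288   1.29632608]
```

View pics/s1.png

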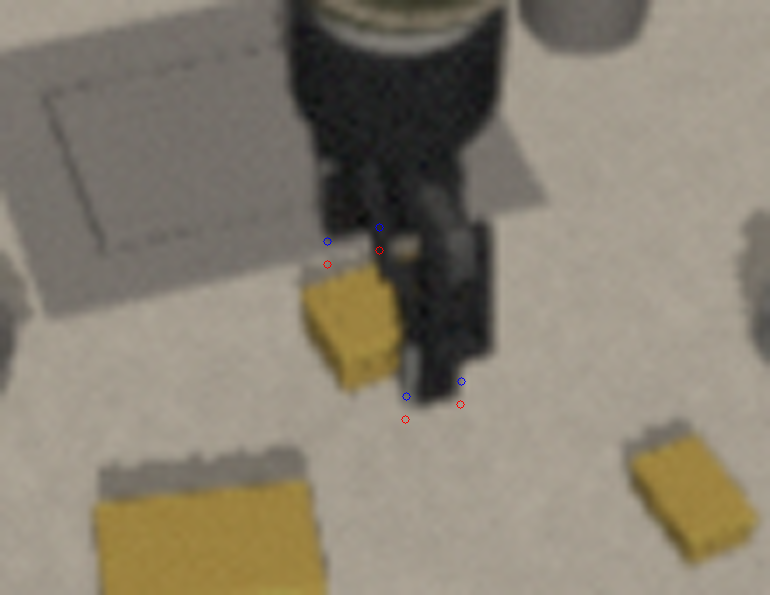

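The side crop shows the open fingertips at the blue marks, at about (406, 396) and (327, 241), so they end about 13 mm behind the TCP. The box lies between them. I'll push it until its front is about 8 mm short of the sill.

Emit:
servo_tool(increments=[[[0,0,0.3],[0,0,0],1],[[0,-0.095,0],[0,0,0],1],[[0,-0.095,0],[0,0,0],1],[[0,-0.095,0],[0,0,0],1],[[0,-0.095,0],[0,0,0],1],[[0,-0.095,0],[0,0,0],1],[[0,-0.095,0],[0,0,0],1],[[0,-0.095,0],[0,0,0],1],[[0,-0.095,0],[0,0,0],1],[[0,-0.095,0],[0,0,0],1],[[0,-0.095,0],[0,0,0],1],[[0,-0.095,0],[0,0,0],1],[[0,-0.095,0],[0,0,0],1],[[0,-0.095,0],[0,0,0],1],[[0,-0.095,0],[0,0,0],1],[[0,-0.095,0],[0,0,0],1],[[0,-0.095,0],[0,0,0],1],[[0,-0.095,0],[0,0,0],1],[[0,-0.095,0],[0,0,0],1],[[0,-0.095,0],[0,0,0],1]])

```text
time: 4.25
eef_pos: [597.3, 43.1, -6.7]
tcp_rot: [-3.142, 0.0, -0.022]
force: [0.2, -0.0, -0.2]
opening: 85.5
gripper_force: 0.0
```

Emit:
servo_tool(increments=[[[0,0.25,0],[0,0,0],1],[[0,0,-1],[0,0,0],1],[[0,0,-1],[0,0,0],1],[[0,0,-1],[0,0,0],1],[[0,0.4,0],[-1,0,0],1],[[0,0,0],[-1,0,0],1],[[0,0,0],[-1,0,0],1],[[0,0,0],[-1,0,0],1],[[0,0,0],[-0.17,0,0],1],[[0,0,0],[0,0,0],1]])

```text
time: 5.08
eef_pos: [596.4, 17.5, 112.3]
tcp_rot: [2.643, 0.002, -0.02]
force: [-0.1, -0.3, -0.9]
opening: 85.7
gripper_force: 0.0
```

```bash
cat >> h.py <<'E'
SILL=np.array([577.9,49.8]);
def uv(p): d=np.array(p[:2])-SILL; return np.array([d[0]-.022*d[1],.022*d[0]+d[1]])
def tips():
    from scipy.spatial.transform import Rotation as Ro
    s=env.get_state();R=Ro.from_euler("xyz",s["tcp_rot"]).as_matrix();p=np.array(s["eef_pos"])
    out={}
    for n,o in(("rear_in",(0,42.6,-13)),("front_in",(0,-42.6,-13)),("front_out",(0,-57,-13))):
        P=p+R@np.array(o);out[n]=np.r_[uv(P),P[2]].round(1)
    return out,p.round(1),np.round(s["tcp_rot"],3),np.round(s["q"],2),np.round(s["force"],1),s["opening"],s["time"]
E
python3 - <<'E'
from h import *
S=cam("side");T=cam("top");print(tips())
for C,n in((S,"s2"),(T,"t2")):
    u=proj(C,[[*SILL,0]])[0];x0,y0=(u-[60,50]).astype(int)
    cv2.imwrite(f"pics/{n}.png",cv2.resize(C[0][y0:y0+90,x0:x0+120,::-1],None,fx=6,fy=6,interpolation=cv2.INTER_CUBIC))
    print(n,x0,y0,(u-[x0,y0])*6)
print([ (uv(f[0]),f) for f in(fitbox([S],[596,22,0]),fitbox([T],[596,22,0]))])
i=np.hstack([cv2.imread("pics/s2.png"),cv2.imread("pics/t2.png")]);cv2.imwrite("pics/st2.png",cv2.resize(i,(800,300)))
E
```

```text
({'rear_in': array([ 19.7, -64.6, 145.1]), 'front_in': array([ 19.7,  10.3, 104.4]), 'front_out': array([19.7, 23. , 97.5])}, array([596.8,  16.1, 113.3]), array([ 2.644,  0.   , -0.023]), array([ 0.04,  0.65,  1.38, -0.54,  1.19,  1.85]), array([0.1, 0.2, 0.4]), 85.26618703616458, 5.1833)
s2 198 122 [363.04094505 302.79711676]
t2 174 138 [363.48893775 304.71385649]
[(array([ 20.56447098, -24.6120691 ]), (array([ 5.97913319e+02,  2.47476379e+01, -1.40577750e-01]), np.float64(68.171875))), (array([ 17.68281971, -29.72064768]), (array([ 5.94920727e+02,  1.97048963e+01, -1.59428002e-02]), np.float64(90.234375)))]
```

View pics/st2.png

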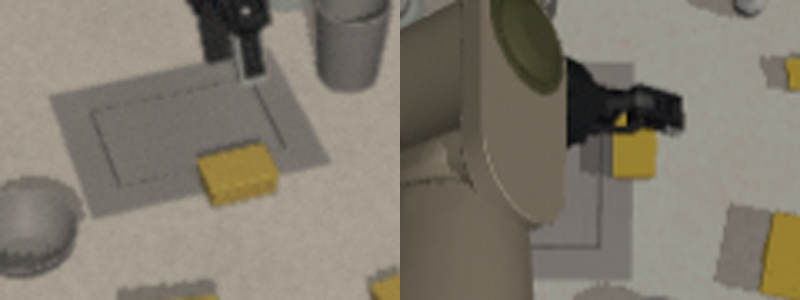

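In the left (side) half the box sits just before the sill at about (238, 175). The right (top) half shows the tilted gripper over it. The box's rear face is at v ≈ -49. I'll lower the tilted gripper so the front finger opens the flap.

Emit:
servo_tool(increments=[[[0,-0.044,-0.024],[0,0,0],1],[[0,-0.36,0.66],[0,0,0],1],[[0,-0.36,0.66],[0,0,0],1],[[0,-0.36,0.66],[0,0,0],1],[[0,-0.06,0.11],[0,0,0],1],[[0,-0.06,0.11],[0,0,0],1],[[0,-0.06,0.11],[0,0,0],1],[[0,-0.06,0.11],[0,0,0],1],[[0,-0.06,0.11],[0,0,0],1],[[0,-0.06,0.11],[0,0,0],1],[[0,-0.06,0.11],[0,0,0],1]])

```text
time: 6.1
eef_pos: [597.3, 18.6, -11.6]
tcp_rot: [2.641, -0.002, -0.022]
force: [-0.1, 1.1, 2.9]
opening: 85.5
gripper_force: 1.1
```

```bash
python3 -c "
from h import *
print(tips())"
```

```text
({'rear_in': array([ 20.1, -61.9,  20.2]), 'front_in': array([ 20.1,  12.9, -20.6]), 'front_out': array([ 20.2,  25.5, -27.5])}, array([597.3,  18.6, -11.6]), array([ 2.641e+00, -2.000e-03, -2.200e-02]), array([ 0.04,  0.83,  1.43, -0.6 ,  1.  ,  2.  ]), array([-0.1,  1.1,  2.9]), 85.4502892865924, 6.1)
```

Emit:
servo_tool(increments=[[[0,-0.06,0.11],[0,0,0],1],[[0,-0.06,0.11],[0,0,0],1],[[0,-0.06,0.11],[0,0,0],1],[[0,0,0],[0,0,0],1],[[0,-0.066,-0.036],[0,0,0],1],[[0,-0.066,-0.036],[0,0,0],1],[[0,-0.066,-0.036],[0,0,0],1],[[0,-0.066,-0.036],[0,0,0],1]])

```text
time: 6.77
eef_pos: [597.2, 30.8, -26.8]
tcp_rot: [2.641, -0.0, -0.022]
force: [0.3, -3.3, 2.5]
opening: 85.1
gripper_force: 1.5
```

```bash
python3 - <<'E'
from h import *
print(tips()); S=cam("side")
u=proj(S,[[*SILL,0]])[0];x0,y0=(u-[60,50]).astype(int)
cv2.imwrite("pics/s3.png",cv2.resize(S[0][y0:y0+90,x0:x0+120,::-1],None,fx=6,fy=6,interpolation=cv2.INTER_CUBIC))
E
```

```text
({'rear_in': array([ 19.7, -49.7,   5.1]), 'front_in': array([ 19.7,  25. , -35.8]), 'front_out': array([ 19.7,  37.7, -42.7])}, array([597.2,  30.8, -26.8]), array([ 2.641, -0.   , -0.022]), array([ 0.06,  0.86,  1.42, -0.61,  1.  ,  2.03]), array([ 0.3, -3.3,  2.5]), 85.07763578279135, 6.7667)
```

View pics/s3.png

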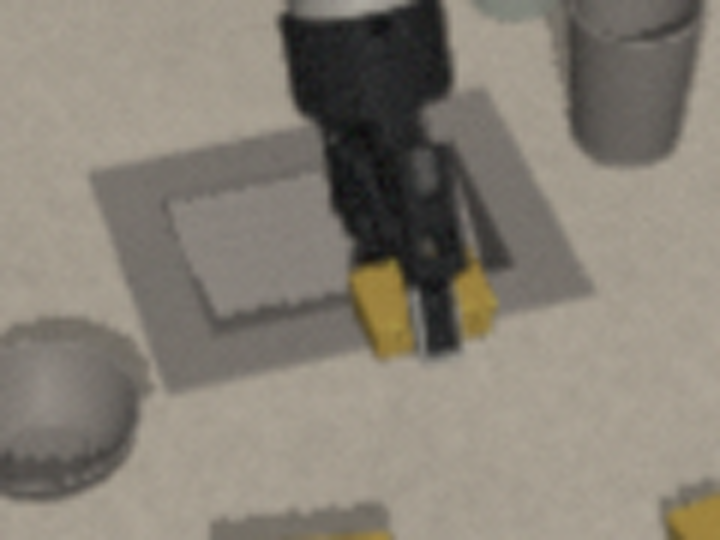

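The flap is open, the front finger is on it, and the rear finger is behind the box at about (425, 320). I'll keep pushing.

Emit:
servo_tool(increments=[[[0,-0.066,-0.036],[0,0,0],1],[[0,-0.066,-0.036],[0,0,0],1],[[0,-0.066,-0.036],[0,0,0],1],[[0,-0.066,-0.036],[0,0,0],1],[[0,-0.066,-0.036],[0,0,0],1],[[0,-0.066,-0.036],[0,0,0],1],[[0,-0.066,-0.036],[0,0,0],1],[[0,-0.066,-0.036],[0,0,0],1],[[0,-0.066,-0.036],[0,0,0],1],[[0,0,0],[0,0,0],1],[[0,0,0],[0,0,0],1],[[0,0,0],[0,0,0],1]])

```text
time: 7.82
eef_pos: [599.8, 52.7, -22.5]
tcp_rot: [2.633, -0.003, -0.025]
force: [-4.3, -33.0, 28.4]
opening: 85.3
gripper_force: 9.9
```

```bash
python3 - <<'E'
from h import *
print(tips()); S=cam("side")
u=proj(S,[[*SILL,0]])[0];x0,y0=(u-[60,50]).astype(int)
cv2.imwrite("pics/s4.png",cv2.resize(S[0][y0:y0+90,x0:x0+120,::-1],None,fx=6,fy=6,interpolation=cv2.INTER_CUBIC))
E
```

```text
({'rear_in': array([ 21.7, -27.5,   9.6]), 'front_in': array([ 22. ,  46.9, -31.8]), 'front_out': array([ 22. ,  59.5, -38.8])}, array([599.8,  52.7, -22.5]), array([ 2.633, -0.003, -0.025]), array([ 0.1 ,  0.87,  1.39, -0.6 ,  1.03,  2.05]), array([ -4.3, -33. ,  28.4]), 85.29468475227618, 7.8167)
```

View pics/s4.png

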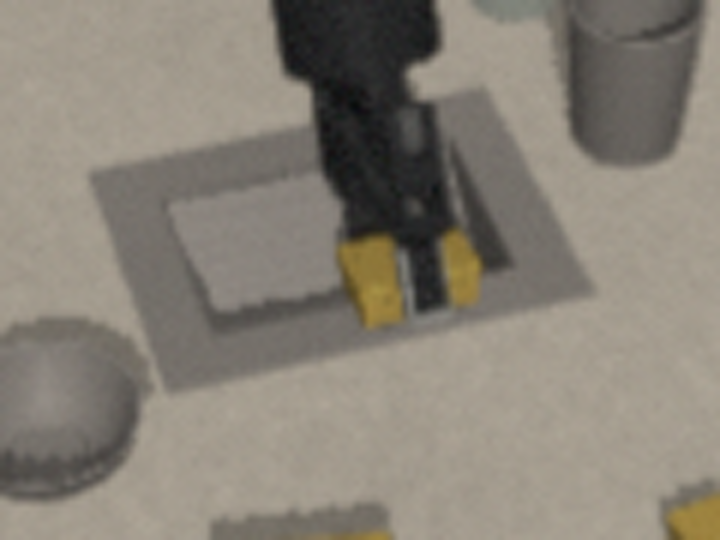

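Forces jumped to about 43 N, normal to the flap. The box at about (410, 275) is balanced at the edge and hasn't dropped yet. I'll back off a few mm straight away and measure the flap angle.

Emit:
servo_tool(increments=[[[0,0.15,0.08],[0,0,0],1],[[0,0,0],[0,0,0],1]])

```text
time: 8.03
eef_pos: [599.1, 49.2, -24.9]
tcp_rot: [2.64, -0.004, -0.024]
force: [1.2, -12.9, 12.8]
opening: 85.3
gripper_force: 4.4
```

```bash
python3 - <<'E'
from h import *
print(tips()); S=cam("side")
x0,y0=198,122
def W(u,v,z): return [SILL[0]+u+.022*v,SILL[1]+v-.022*u,z]
for a in(.5,.6,.7,.8,.9,1.,1.1):
    P=[W(u,100-95*np.cos(a),-95*np.sin(a)) for u in(-72.5,0)]
    print(a,((proj(S,P)-[x0,y0]+.5)*6).round(0).tolist())
print("open corners",((proj(S,[W(-75,0,0),W(-75,0,-5),W(0,0,-5),W(-75,100,0),W(75,100,0),W(75,0,0)])-[x0,y0]+.5)*6).round().tolist())
im=cv2.resize(S[0][y0:y0+70,x0+15:x0+95,::-1],None,fx=10,fy=8.5,interpolation=cv2.INTER_CUBIC)
im=cv2.LUT(im,(255*(np.arange(256)/255)**.55).astype(np.uint8));cv2.imwrite("pics/s5.png",im)
E
```

```text
({'rear_in': array([ 21.1, -31.3,   7. ]), 'front_in': array([ 21.4,  43.5, -34. ]), 'front_out': array([ 21.4,  56.1, -40.9])}, array([599.1,  49.2, -24.9]), array([ 2.64 , -0.004, -0.024]), array([ 0.09,  0.87,  1.4 , -0.6 ,  1.02,  2.04]), array([  1.2, -12.9,  12.8]), 85.28984413332344, 8.0333)
0.5 [[213.0, 384.0], [356.0, 349.0]]
0.6 [[211.0, 388.0], [353.0, 353.0]]
0.7 [[209.0, 390.0], [350.0, 356.0]]
0.8 [[206.0, 391.0], [346.0, 357.0]]
0.9 [[203.0, 389.0], [342.0, 356.0]]
1.0 [[200.0, 386.0], [337.0, 353.0]]
1.1 [[196.0, 381.0], [333.0, 348.0]]
open corners [[212.0, 343.0], [213.0, 350.0], [366.0, 313.0], [157.0, 204.0], [446.0, 138.0], [516.0, 270.0]]
```

View pics/s5.png

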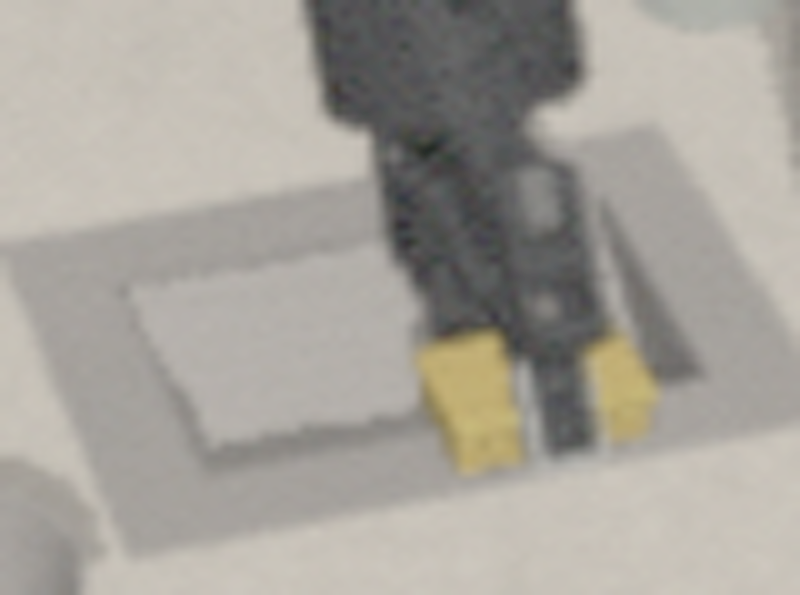

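Emit:
servo_tool(increments=[[[0,0,0],[0,0,0],1],[[0,0,0],[0,0,0],1],[[0,0,0],[0,0,0],1],[[0,0,0],[0,0,0],1],[[0,0,0],[0,0,0],1],[[0,0,0],[0,0,0],1]])

```text
time: 8.58
eef_pos: [599.2, 49.2, -24.8]
tcp_rot: [2.639, -0.004, -0.023]
force: [2.0, -14.3, 13.0]
opening: 85.3
gripper_force: 5.0
```

```bash
python3 - <<'E'
from h import *
print(tips());s=env.get_state();print(s["moment"],s["effort"])
from scipy.spatial.transform import Rotation as Ro
R=Ro.from_euler("xyz",s["tcp_rot"]).as_matrix();print("tool F,M",R.T@s["force"],R.T@s["moment"])
E
```

```text
({'rear_in': array([ 21.2, -31.2,   7.1]), 'front_in': array([ 21.4,  43.4, -33.9]), 'front_out': array([ 21.4,  56.1, -40.9])}, array([599.2,  49.2, -24.8]), array([ 2.639, -0.004, -0.023]), array([ 0.09,  0.87,  1.4 , -0.6 ,  1.02,  2.04]), array([  2. , -14.3,  13. ]), 85.28987853683533, 8.5833)
[-1.4914505  -0.22666959  0.07169622] [ 8.52069408e+00 -4.89023030e+01 -1.54638201e+01  1.54970348e+00
 -5.78637868e-01 -4.83918178e-02]
tool F,M [ 2.42433222 18.74634076 -4.48593804] [-1.48555445  0.26583156  0.05835777]
```

The force and moment put the contact about 70 mm behind the TCP, so the open gripper's flared knuckle is resting on the hinge-side edge. Closing the fingers to about 70 mm draws the knuckle in. It also moves the rear finger forward, and the front finger keeps holding the flap.

Emit:
servo_tool(increments=[[[0,0.048,-0.088],[0,0,0],1],[[0,0,0],[0,0,0],0.65],[[0,0,0],[0,0,0],0.65],[[0,0,0],[0,0,0],0.65],[[0,0,0],[0,0,0],0.65],[[0,0,0],[0,0,0],0.65]], grip_force=40)

```text
time: 9.08
eef_pos: [597.4, 51.1, -23.2]
tcp_rot: [2.641, 0.0, -0.022]
force: [0.3, -0.5, 3.4]
opening: 70.3
gripper_force: 1.6
```

```bash
python3 - <<'E'
from h import *
print(tips()); S=cam("side");print("box px",[c for c in [fitbox([S],[597,48,0])]])
cv2.imwrite("pics/s6.png",cv2.resize(S[0][122:212,198:318,::-1],None,fx=6,fy=6,interpolation=cv2.INTER_CUBIC))
E
```

```text
({'rear_in': array([ 19.5, -29.4,   8.6]), 'front_in': array([ 19.5,  45.3, -32.2]), 'front_out': array([ 19.5,  58. , -39.2])}, array([597.4,  51.1, -23.2]), array([ 2.641,  0.   , -0.022]), array([ 0.09,  0.87,  1.4 , -0.59,  1.02,  2.04]), array([ 0.3, -0.5,  3.4]), 70.31671613702868, 9.0833)
box px [(array([ 5.90540009e+02,  3.12376772e+02, -4.43072702e-02]), np.float64(0.0))]
```

View pics/s6.png

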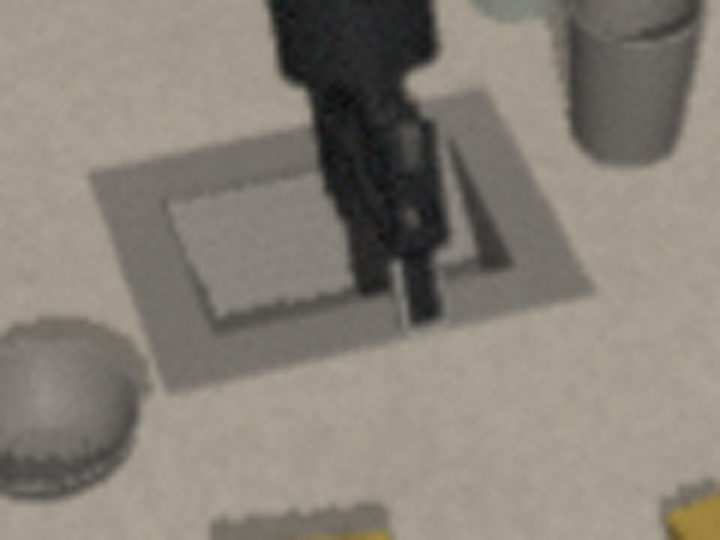

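The last crop shows no yellow at the sill near (410, 300), so the box has dropped through with the flap still held. I'll open the flap a bit more and dwell so the box clears, then lift straight up.

Emit:
servo_tool(increments=[[[0,-0.044,-0.024],[0,0,0],0.65],[[0,-0.044,-0.024],[0,0,0],0.65],[[0,-0.044,-0.024],[0,0,0],0.65],[[0,-0.044,-0.024],[0,0,0],0.65],[[0,0,0],[0,0,0],0.65],[[0,0,0],[0,0,0],0.65],[[0,0,0],[0,0,0],0.65],[[0,0,0],[0,0,0],0.65],[[0,0,0],[0,0,0],0.65],[[0,0,0],[0,0,0],0.65]])

```text
time: 9.97
eef_pos: [597.7, 58.8, -22.7]
tcp_rot: [2.641, -0.0, -0.022]
force: [-1.1, -3.0, 4.3]
opening: 70.4
gripper_force: 1.7
```

```bash
python3 - <<'E'
from h import *
print(tips()[4:])
# yellow pixels inside projected opening
for n in("top","side"):
    C=cam(n);m=np.zeros(C[0].shape[:2],np.uint8)
    q=[[SILL[0]+u+.022*v,SILL[1]+v-.022*u,0] for u,v in((-75,0),(75,0),(75,100),(-75,100))]
    cv2.fillPoly(m,[proj(C,q).astype(np.int32)],255)
    h=cv2.cvtColor(C[0],cv2.COLOR_RGB2HSV);y=cv2.inRange(h,(18,110,20),(35,255,255))
    print(n,np.count_nonzero(y&m),np.argwhere(y&m)[:5].tolist())
E
```

```text
(array([-1.1, -3. ,  4.3]), 70.44434594116642, 9.9667)
top 79 [[184, 232], [185, 229], [185, 230], [185, 231], [185, 232]]
side 0 []
```

```bash
python3 - <<'E'
from h import *
C=cam("top");h=cv2.cvtColor(C[0],cv2.COLOR_RGB2HSV);y=cv2.inRange(h,(18,110,20),(35,255,255))[165:225,195:245]
ys,xs=np.nonzero(y);ys+=165;xs+=195
print(len(xs),xs.min(),xs.max(),ys.min(),ys.max())
e=[(xs.min(),ys.mean()),(xs.max(),ys.mean()),(xs.mean(),ys.min()),(xs.mean(),ys.max())]
for z in(-60,-150): print(z,[uv(p).round() .tolist() for p in ray(C,e,z)])
for a in(.6,.75,.9): 
  P=[[SILL[0]+u+.022*100,SILL[1]+100-95*np.cos(a),-95*np.sin(a)] for u in(0,)]; print(a,proj(C,P))
print("sill",proj(C,[[*SILL,0]]), C[0][175:215:4,212:242:3].mean(2).astype(int))
cv2.imwrite("pics/t7.png",cv2.LUT(cv2.resize(C[0][150:235,180:290,::-1],None,fx=7,fy=7,interpolation=cv2.INTER_CUBIC),(255*(np.arange(256)/255)**.5).astype(np.uint8)))
E
```

```text
80 229 234 184 200
-60 [[-2.0, 20.0], [-2.0, 4.0], [25.0, 14.0], [-29.0, 13.0]]
-150 [[10.0, 25.0], [10.0, 7.0], [38.0, 18.0], [-19.0, 17.0]]
0.6 [[228.55859757 190.51119816]]
0.75 [[226.05811332 191.01190808]]
0.9 [[223.11393775 191.45647614]]
sill [[234.58148962 188.78564275]] [[ 23  26  24  26  23  20  23  44  29  80]
 [ 27  28  27  28  45  43  30  50  22  32]
 [ 23  24  28  25  27  35  32  23   8  21]
 [ 23  56  71  39  67  67  83  84 115 113]
 [116 117 116  69  67  69  82  86 114 113]
 [116 117 118  69  67  67  83  86 114 113]
 [117 117 112  68  67  67  64  57 114 113]
 [117 117 112  68  68  66  62  71 115 115]
 [118 119 114  69  68  69  63  71 116 114]
 [ 71  75  68  69  68  69  62  71 116 117]]
```

The yellow seen through the gap is 57–60 mm long at bin-floor depth, so the box is lying in the bin. I'll lift straight up gently and let the flap shut.

Emit:
servo_tool(increments=[[[0,0.072,-0.132],[0,0,0],0.65],[[0,0.072,-0.132],[0,0,0],0.65],[[0,0.072,-0.132],[0,0,0],0.65],[[0,0.072,-0.132],[0,0,0],0.65],[[0,0.072,-0.132],[0,0,0],0.65],[[0,0.072,-0.132],[0,0,0],0.65],[[0,0.072,-0.132],[0,0,0],0.65],[[0,0.072,-0.132],[0,0,0],0.65],[[0,0.24,-0.44],[0,0,0],0.65],[[0,0.36,-0.66],[0,0,0],0.65],[[0,0.36,-0.66],[0,0,0],0.65],[[0,0.36,-0.66],[0,0,0],0.65],[[0,0.36,-0.66],[0,0,0],0.65],[[0,0.36,-0.66],[0,0,0],0.65],[[0,0,0],[0,0,0],0.65],[[0,0,0],[0,0,0],0.65]])

```text
time: 11.45
eef_pos: [598.1, 59.2, 197.2]
tcp_rot: [2.642, -0.003, -0.022]
force: [0.1, -1.2, -0.5]
opening: 70.3
gripper_force: 0.0
```

```bash
python3 - <<'E'
from h import *
print(tips()); S=cam("side")
cv2.imwrite("pics/s8.png",cv2.resize(S[0][112:222,178:328,::-1],None,fx=5,fy=5,interpolation=cv2.INTER_CUBIC))
E
```

```text
({'rear_in': array([ 19.9, -21.3, 229. ]), 'front_in': array([ 20. ,  53.5, 188.2]), 'front_out': array([ 20. ,  66.1, 181.3])}, array([598.1,  59.2, 197.2]), array([ 2.642, -0.003, -0.022]), array([ 0.11,  0.59,  1.26, -0.5 ,  1.39,  1.82]), array([ 0.1, -1.2, -0.5]), 70.3037797390497, 11.45)
```

View pics/s8.png

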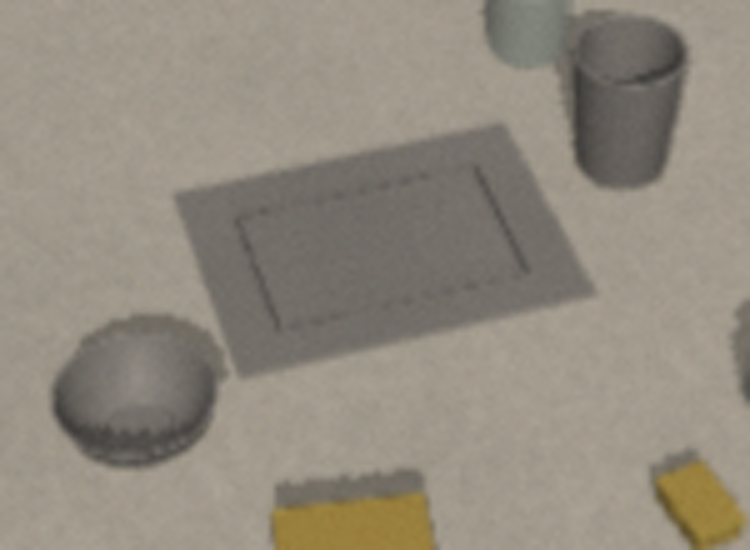

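The flap outline at about (240–525, 165–330) is flush and shut, the middle box is gone, and the katori, tumbler and other boxes in view haven't moved. I'm handing in.

```bash
python3 -c "
from rig import env
print(env.hand_in())"
```

```text
the job is handed in; nothing more can be done
None
```

The middle spice box dropped into the bin while the flap was held, the flap sprang shut and the job is handed in; the gripper's flared knuckle did press the hinge-side edge, with the wrist reading about 44 N (the body-press limit is 40 N), before I backed it off, and the hand-in gave no verdict.

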